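Swing the craft press over the leaf cutter and lock it

ROBOT

A 6-joint arm with a two-finger parallel gripper is mounted at the origin on the work surface. World frame = base frame: x ahead of the robot, y to its left, z up, the work surface at z = 0. Lengths are in mm, angles in rad, forces in N, time in s.
With the tool pointing down it reaches from about 350 to 875 mm from the base axis. Payload 4.2 kg.
Tool frame: the origin (TCP) lies midway between the tips of the shut fingers; the grasp point (between the pads) lies 19 mm behind it (arm.tcp_to_grasp is the distance from the TCP to the grasp point, in mm); z points along the fingers, y is the line along which they close (so a half turn about z gives the same grasp; the last joint's range is limited). The gripper opens to 85 mm and grips with 20 to 120 N. Pads are 22 mm wide; open, the fingers measure 114 mm over their backs; the gripper's body (76 mm by 85 mm) begins 54 mm behind the grasp point. The pads swing forward as they close: fully open they stand 13 mm farther back than shut.
Start: joints at [-1.031, 0.385, 0.008, 0, -1.194, -0.259], TCP at [173.219, -600.495, 202.212] pointing down, gripper open.
Joint ranges: [-3.14, 3.14], [-1.21, 2.06], [-1.07, 1.41], [-3.16, 2.05], [-2.99, -0.16], [-3.1, 3.1]. Speed limits (rad/s): [2.79, 2.79, 3.14, 3.14, 3.14, 3.14].

INTERFACE

Orientations are given as a unit quaternion [x, y, z, w].
In Python, from bench import arm, get_image gives the robot as it stands.
- The arm moves only by the tool drive_tool, never from a script. Its argument "deltas" is a list of rows, each a list of 2 entries, a list of its own where there are three numbers: the shift along the tool's x, y, z in cm, then the turn, a rotation vector about the tool's x, y, z in degrees. In form: [[[x, y, z], [ax, ay, az]], ...]. A call has 1 to 12 rows; each row shifts and turns the commanded pose from where the row before left it, along the tool's axes as they then stand; what a row does not reach is not made up. A row lasts 1/10 s, in which the tool goes at most 50 mm and 8.59 degrees, less where a joint would pass 70% of its speed; a pose out of reach is approached as far as the arm can. A call with a gripper value outside its range is refused whole. "claw" is the finger opening in cm, from 0 to 8.54, set as the call begins (left out, the last holds). The fingers move at their own pace and stop on an object; the grip force is fixed at half the most. Time passes only in rows, so rows that do not move let the fingers close. It gives the time, the measured TCP pose, the force, the opening and the grip force at its end, in the units of the state.
- arm.read_state(): the state, without advancing time (a new reading comes with each control period).
- get_image(name): name is "scene" or "top" or "wrist"; returns a dict with "img" (480x640x3 uint8, red, green, blue), "fx", "fy", "cx", "cy" (pixels), "eye" and "orientation" of the camera in the world; the wrist camera has in their place "mount" (4x4, takes a point from camera to tool coordinates, whose origin is the TCP and whose axes are the flange's). Camera axes: x right, y down, z forward; pixel columns grow to the right and rows downward; lengths in mm; the calibration is good to about 2 mm. A picture is of the moment at which its call begins: read the wrist's pose just before it. There is no depth.
- arm.job_done(): hands the job in; it is judged then, once.
The state is a dict: "clock": time; "joints": joint angles; "joint_vel": joint speeds; "joint_efforts": joint torques, N m; "position": TCP position; "ee_rot": TCP orientation; "contact_force": force on the tool from outside, world axes, zero at the start; "wrist_torque": the same for the moment, N m; "gripper_width": finger opening in mm; "grasp_force": force on a finger pad.
Only numpy, scipy, OpenCV 4.12 (cv2) and the standard library are available. Lean on these libraries where they do the work, as an engineer would, in place of code of your own. Each camera call takes 0.05 s, during which the arm holds its last target. There are 200 camera calls.

TASK

Set up the craft press for the leaf cutter: lift the sprung plunger, swing the head over the pad where the pointed leaf-shaped cutter lies, and let the plunger drop fully home into that pad's notch, whose exact place you must feel for. Also set the depth lever straight up. Leave both cutters lying where they are and do not disturb the other things on the table.

Things in the scene. Friction and masses are not known exactly. Their poses are not given: they have to be found in the camera images.
- press: Grey base of a small swing-arm craft press, bolted down; origin on the table under the head's swivel axis. Base plate 15 mm thick, x -175..+75, y -210..+210 mm; its -x side is its front. Two green cutting pads 110 x 110 mm, tops 27 mm above the table, centred at (-99, +138) and (-99, -138) mm in this frame; a cutter lies on each.
- pivot (a point): Point on the head's vertical swivel axis, 100 mm above the table. The head is an aluminium disc of radius 118 mm, top 96 mm above the table, with a central cap up to 118 mm and an arm that carries the platen; it hides the notched ring that the plunger locks into.
- head (a joint): Swivel angle of the head (rad), anticlockwise positive from above, range -1.3..1.3. At 0 its arm points along the base's -x; near +0.95 the platen is over the pad at the base's -y side, near -0.95 over the one at +y. The plunger locks it: it starts in a wide parking notch around 0 (some free play); each pad has one close notch somewhere within 0.08 rad of +0.95 or -0.95; only feel tells where.
- plunger (a joint): Lift of the sprung locking plunger (m): 0 fully home (pin 10 mm deep in a notch), 0.010 with the pin tip resting on the hidden ring between notches, 0.018 upper limit. The spring presses it down with 6 to 10 N. The pin is 12 mm across, the notch of each pad 16 mm wide.
- plunger_knob (a point): Centre of the plunger's upright black knob, a cylinder 32 mm across, standing on the head 95 mm from the swivel axis on the arm's centre line. Knob spans 20 mm below to 23 mm above this point; 134 mm above the table when home. The clear gap from the knob's underside to the bushing on the head is 8 mm when home.
- platen (a point): Centre of the underside of the round steel platen (84 mm across) on the arm, 170 mm from the swivel axis, 62 mm above the table.
- depth_lever (a joint): Lean of the depth lever (rad): 0 straight up, positive leaning to the base's +x (away from its front), range -0.85..0.85. Stiff hinge, stays where left (about 4 N at the grip). The hinge is at x -20, y -165, 45 mm above the table in the base's frame; its axis is the base's y.
- lever_grip (a point): Centre of the lever's black cylindrical grip, 22 mm across and 45 mm long, 75 mm from the hinge along a 12 mm steel rod.
- leaf_cutter: Loose pointed-oval (leaf-shaped) steel clay cutter, an open outline 84 x 44 mm, 24 mm high, lying on one pad; origin at the centre of its underside, long axis x.
- round_cutter: Loose round steel clay cutter, ring 64 mm across, 24 mm high, lying on the other pad; origin at the centre of its underside.
- glue_bottle: Standing green glue bottle, 64 mm across, 160 mm tall; bystander.
- phone: Phone lying flat, 150 x 73 x 10 mm; bystander.
- power_bank: Black power bank lying flat, 110 x 75 x 30 mm; bystander.
- craft_box: Lidded plastic craft box, 186 x 126 x 62 mm; bystander.

How it is judged (in metres and radians):
On the way, in this order (a step that is already met when the one before it is completed fails the run):
1. the plunger is lifted clear of the parking notch (value of joint plunger above 0.009 m), for 0.1 s.
2. the head stands over the leaf cutter with the plunger home (horizontal distance between platen and leaf_cutter below 0.045 m and value of joint plunger below 0.003 m), for 0.2 s.
At the end, for the whole second after the job is handed in: The platen's centre is within 45 mm, seen from above, of the leaf cutter's centre, the plunger is home (lift under 3 mm), the depth lever is within 0.1 rad of straight up, head and lever are at rest, and both cutters lie within 20 mm of where they started (all of step 2 and value of joint depth_lever between -0.1 and 0.1 rad and velocity of joint head between -0.05 and 0.05 rad/s and velocity of joint depth_lever between -0.05 and 0.05 rad/s and distance of each of leaf_cutter, round_cutter from where it was at the start of the episode below 0.02 m); the robot touches nothing.
It fails at once if the glue bottle is moved by more than 30 mm or tipped (distance of glue_bottle from where it was at the start of the episode above 0.03 m or angle between glue_bottle's own z axis and vertical above 0.3 rad).
It fails at once if the phone is moved by more than 30 mm or tipped (distance of phone from where it was at the start of the episode above 0.03 m or angle between phone's own z axis and vertical above 0.3 rad).
It fails at once if the power bank is moved by more than 30 mm or tipped (distance of power_bank from where it was at the start of the episode above 0.03 m or angle between power_bank's own z axis and vertical above 0.3 rad).
It fails at once if the craft box is moved by more than 30 mm or tipped (distance of craft_box from where it was at the start of the episode above 0.03 m or angle between craft_box's own z axis and vertical above 0.3 rad).
It fails at once if a cutter is moved by more than 20 mm (distance of any of leaf_cutter, round_cutter from where it was at the start of the episode above 0.02 m).
It also fails if it takes over 51 s, if anything falls off the work surface, if the arm or the gripper's body presses on something with over 40 N, if the wrist force passes 120 N, or if a joint passes its speed limit or range.

## Working session

There is one attempt and no reset: what is moved stays moved. The work goes in short steps, Python scripts to look and compute and a tool call to move; the robot and the scene stay as the last step left them, time stands still between calls to the robot, and variables do not carry over. Pictures are saved under pics/ and viewed, at most 10 in all, crops included, and the job is handed in when it is done.

Besides the shell and the picture viewer there is one more tool, called after "Request:" by a JSON object that holds its "api" and its "payload". drive_tool: Moves the arm, as the interface text tells. Its arguments: {"type":"object","properties":{"deltas":{"type":"array"},"claw":{"type":"number"}},"required":["deltas"]}

```bash
mkdir -p pics
python3 - <<'E'
from bench import arm,get_image
import cv2,numpy as np,pickle
d={}
for n in("scene","top"):
    g=get_image(n);d[n]=g;cv2.imwrite(f"pics/{n}0.png",g["img"][:,:,::-1])
    print(n,{k:np.round(v,3).tolist() for k,v in g.items() if k!="img"})
pickle.dump(d,open("d0.pkl","wb"))
print(arm.read_state())
E
```

```text
scene {'fx': 597.487, 'fy': 597.487, 'cx': 320.242, 'cy': 247.379, 'eye': [1402.759, -973.526, 898.232], 'orientation': [0.817, 0.313, -0.165, -0.456]}
top {'fx': 528.648, 'fy': 528.648, 'cx': 319.448, 'cy': 241.242, 'eye': [397.526, 2.06, 1705.193], 'orientation': [-0.701, 0.711, -0.038, 0.044]}
{'clock': 0.1, 'joints': array([-1.03142348e+00,  3.85488605e-01,  6.74649797e-03, -4.52639125e-04,
       -1.19399074e+00, -2.58612013e-01]), 'joint_vel': array([-0.00065426,  0.00044806,  0.00243131,  0.00265264, -0.00025516,
        0.00066038]), 'joint_efforts': array([-6.25260400e-04, -3.93318415e+01,  1.88929027e+01,  4.19792086e+00,
       -2.57369087e-03,  4.11974625e-06]), 'position': array([ 173.04158768, -599.95851708,  201.216749  ]), 'ee_rot': array([-1.39837071e-01,  9.90174031e-01,  9.73927246e-04, -1.82320523e-04]), 'contact_force': array([-0.48410748, -0.61656748,  0.56505734]), 'wrist_torque': array([-0.02365885, -0.02060467, -0.02276488]), 'grasp_force': 0.0, 'gripper_width': 85.59998472671766}
```

View pics/scene0.png

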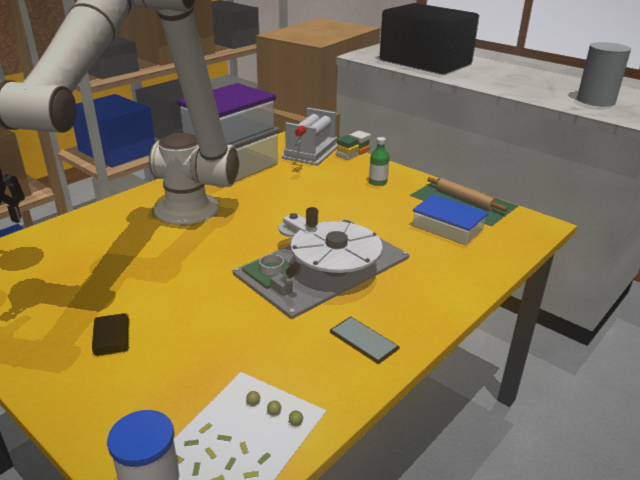

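View pics/top0.png

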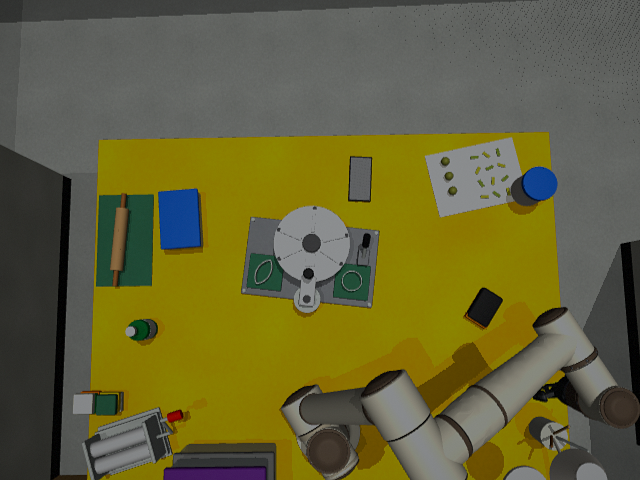

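The top view shows the press with the pivot cap near (311,243) and the knob near (308,273). The leaf cutter is on the left pad (263,271), which is +y, the round cutter is at (352,281), and the lever is near (364,245). Next I'll enlarge and measure.

```bash
cat > h.py <<'E'
import numpy as np
from scipy.spatial.transform import Rotation as R
def ray(g,u,v):
    d=R.from_quat(g["orientation"]).apply([(u-g["cx"])/g["fx"],(v-g["cy"])/g["fy"],1]);return np.array(g["eye"]),d
def onz(g,u,v,z):
    e,d=ray(g,u,v);return e+d*(z-e[2])/d[2]
def proj(g,p):
    c=R.from_quat(g["orientation"]).inv().apply(np.array(p)-g["eye"]);return g["fx"]*c[0]/c[2]+g["cx"],g["fy"]*c[1]/c[2]+g["cy"]
E
python3 - <<'E'
import pickle,cv2,numpy as np
from h import *
d=pickle.load(open("d0.pkl","rb"));g=d["top"]
im=g["img"]
a=cv2.resize(im[195:315,230:390],None,fx=5,fy=5,interpolation=cv2.INTER_CUBIC)
b=cv2.resize(d["scene"]["img"][195:320,225:415],None,fx=4.2,fy=4.2,interpolation=cv2.INTER_CUBIC)
cv2.imwrite("pics/a.png",a[:,:,::-1]);cv2.imwrite("pics/b.png",b[:600,:800,::-1])
# plate: non-yellow region
hsv=cv2.cvtColor(im,cv2.COLOR_RGB2HSV)
m=(~((hsv[...,0]>15)&(hsv[...,0]<35)&(hsv[...,1]>120))).astype(np.uint8)
n,l,s,c=cv2.connectedComponentsWithStats(m)
k=l[243,311];print("plate comp",s[k])
cn,_=cv2.findContours((l==k).astype(np.uint8),cv2.RETR_EXTERNAL,2)
print(cv2.approxPolyDP(cv2.convexHull(max(cn,key=len)),4,True)[:,0].tolist())
gm=((hsv[...,0]>60)&(hsv[...,0]<95)&(hsv[...,1]>60)).astype(np.uint8)
gm[:, :230]=0;gm[:,390:]=0
n,l,s,c=cv2.connectedComponentsWithStats(gm);print([(x.tolist(),y.tolist()) for x,y in zip(s,c) if x[4]>60])
E
```

```text
plate comp [  241   206   138   107 11161]
[[378, 231], [370, 307], [303, 312], [241, 292], [251, 217], [318, 206]]
[([0, 0, 640, 480, 305128], [319.56526113631, 239.2435174746336]), ([247, 253, 36, 38, 794], [264.63853904282115, 272.69143576826195]), ([256, 261, 15, 21, 203], [263.192118226601, 271.44827586206895]), ([333, 264, 38, 37, 1066], [352.12007504690433, 282.03189493433393])]
```

View pics/a.png

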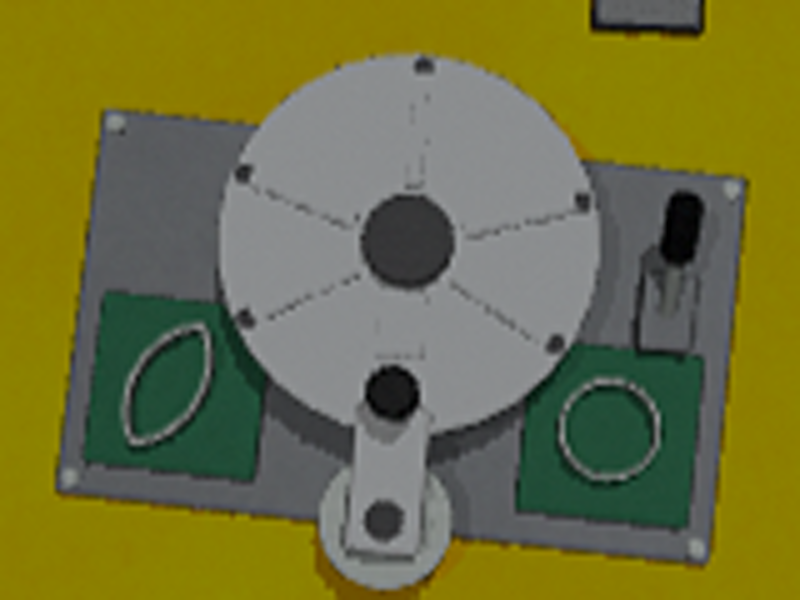

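View pics/b.png

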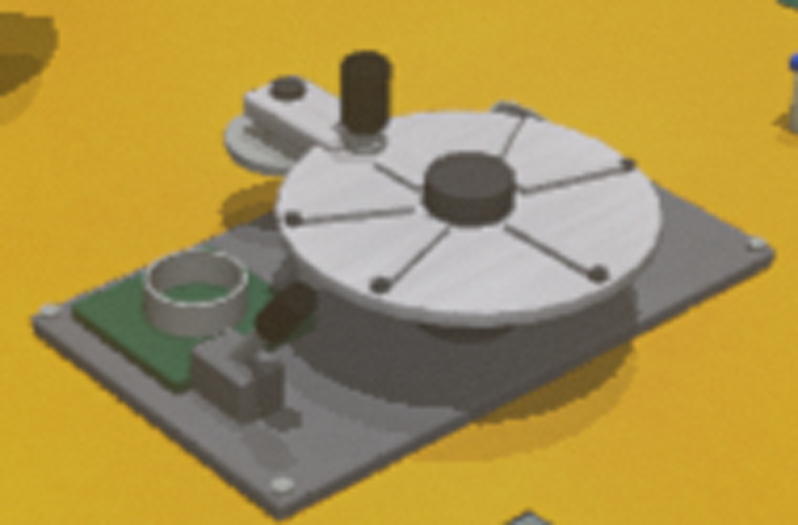

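The crops show: plate corners in crop a at about (103,112), (748,180), (707,562), (58,490), cap at (407,241), knob top at (391,392), and grip at (683,228), so the lever leans towards +x, away from the robot.

Run:
```python
import pickle,cv2,numpy as np
from h import *
d=pickle.load(open("d0.pkl","rb"));g=d["top"];s=d["scene"]
c=lambda x,y,z:onz(g,230+(x+.5)/5-.5,195+(y+.5)/5-.5,z)
W=np.array([c(103,112,15),c(748,180,15),c(707,562,15),c(58,490,15)])[:,:2]
L=np.array([[75,210],[75,-210],[-175,-210],[-175,210]])
lc,wc=L.mean(0),W.mean(0);A=L-lc;B=W-wc
th=np.arctan2((A[:,0]*B[:,1]-A[:,1]*B[:,0]).sum(),(A*B).sum());Rm=np.array([[np.cos(th),-np.sin(th)],[np.sin(th),np.cos(th)]])
o=wc-Rm@lc;print("press",o,th,"res",np.round(W-(A@Rm.T+wc),1).tolist())
print("cap",c(407,241,118),"knobtop",c(391,392,157),"platen",c(384,520,110))
f=lambda x,y:o+Rm@np.array([x,y])
hinge=f(-20,-165);print("hinge",hinge)
e,dd=ray(g,230+683/5-.4,195+228/5-.4);e2,d2=ray(s,225+287/4.2,195+313/4.2)
# grip centre from two rays
M=np.c_[dd,-d2];t=np.linalg.lstsq(M,e2-e,rcond=None)[0];p=e+dd*t[0];q=e2+d2*t[1];print("grip",p,q, "base frame",Rm.T@(((p+q)/2)[:2]-o))
for lean in(.2,.3,.4,.5,.6,.7,.8):
    w=f(-20+75*np.sin(lean),-165);P=[*w,45+75*np.cos(lean)]
    u,v=proj(g,P);a,b=proj(s,P);print(lean,np.round([(u-230)*5,(v-195)*5,(a-225)*4.2,(b-195)*4.2]))
lcut=c(168,384,51);print("leaf",lcut,Rm.T@(lcut[:2]-o))
for h in(0,-.95):
    for r in(95,170):print(h,r,f(-r*np.cos(h),-r*np.sin(h)))
```

```text
press [578.56070823  39.73112121] -0.12307378722659514 res [[-2.6, -0.2], [-1.8, 0.4], [2.4, 2.2], [2.1, -2.4]]
cap [577.43898642  40.29029468 118.        ] knobtop [484.15973777  49.79859957 157.        ] platen [410.05441067  56.32399969 110.        ]
hinge [ 538.45604099 -121.56554852]
grip [ 584.86295551 -127.96910924  100.67119086] [ 585.48157434 -127.35077017  100.69330844] base frame [  27.11102902 -165.31325434]
0.2 [677. 275. 251. 263.]
0.3 [678. 263. 259. 271.]
0.4 [679. 252. 266. 280.]
0.5 [679. 242. 274. 290.]
0.6 [680. 232. 281. 300.]
0.7 [680. 223. 288. 311.]
0.8 [681. 215. 294. 323.]
leaf [497.12220766 192.75012987  51.        ] [-99.60761927 141.86390862]
0 95 [484.27929046  51.39363656]
0 170 [409.84659223  60.60088552]
-0.95 95 [533.20527267 123.20497619]
-0.95 170 [497.39834986 189.10538802]
```

The press fit is good: origin about (578,40), yaw −0.123. The lever leans about +0.67, and the leaf cutter is on the +y pad, so the head has to go to about −0.95. I'll do the lever first, moving above it and then turning so the fingers close along the base's x.

Request:
{"api": "drive_tool", "payload": {"deltas": [[[-4.4,2.8,0],[0,0,0]],[[-4.4,2.8,0],[0,0,0]],[[-4.4,2.8,0],[0,0,0]],[[-4.4,2.8,0],[0,0,0]],[[-4.4,2.8,0],[0,0,0]],[[-4.4,2.8,0],[0,0,0]],[[-4.4,2.8,0],[0,0,0]],[[-4.4,2.8,0],[0,0,0]],[[-4.4,2.8,0],[0,0,0]],[[-4.4,2.8,0],[0,0,0]],[[-4.4,2.8,0],[0,0,0]],[[-4.6,3.1,0],[0,0,0]]], "claw": 8.5}}

```text
clock: 1.3
position: [570.1, -148.0, 201.9]
ee_rot: [-0.14, 0.99, 0.0, -0.0]
contact_force: [0.6, 0.1, 0.1]
gripper_width: 84.7
grasp_force: 0.0
```

Request:
{"api": "drive_tool", "payload": {"deltas": [[[0,0,0],[0,0,-8.4]],[[0,0,0],[0,0,-8.4]],[[0,0,0],[0,0,-8.4]],[[0,0,0],[0,0,-8.4]],[[0,0,0],[0,0,-8.4]],[[0,0,0],[0,0,-8.4]],[[0,0,0],[0,0,-8.4]],[[0,0,0],[0,0,-8.2]],[[0,0,0],[0,0,0]],[[0,0,0],[0,0,0]]]}}

```text
clock: 2.3
position: [569.1, -149.8, 201.9]
ee_rot: [-0.662, 0.749, 0.0, -0.0]
contact_force: [-0.1, -0.2, 0.3]
gripper_width: 84.6
grasp_force: 0.0
```

```bash
cat > go.py <<'E'
import sys,numpy as np
from scipy.spatial.transform import Rotation as R
from bench import arm
s=arm.read_state();r=R.from_quat(s["ee_rot"])
print("t",s["clock"],"pos",np.round(s["position"],1),"yangle",np.degrees(np.arctan2(*r.apply([0,1,0])[1::-1])).round(1),"F",np.round(s["contact_force"],1),"w",round(s["gripper_width"],1),"gf",round(s["grasp_force"],1),"zaxis",r.apply([0,0,1]).round(3))
if len(sys.argv)>1:
    print("tool delta cm",np.round(r.inv().apply(np.array(list(map(float,sys.argv[1:4])))-s["position"])/10,2))
E
python3 go.py 588.5 -127.5 95
python3 - <<'E'
from bench import get_image
import cv2;cv2.imwrite("pics/w1.png",get_image("scene")["img"][120:360,150:470,::-1].repeat(2,0).repeat(2,1))
E
```

```text
t 2.3 pos [ 569.1 -149.8  201.9] yangle 172.9 F [-0.1 -0.2  0.3] w 84.6 gf 0.0 zaxis [-0.001  0.    -1.   ]
tool delta cm [-2.45 -1.65 10.68]
```

View pics/w1.png

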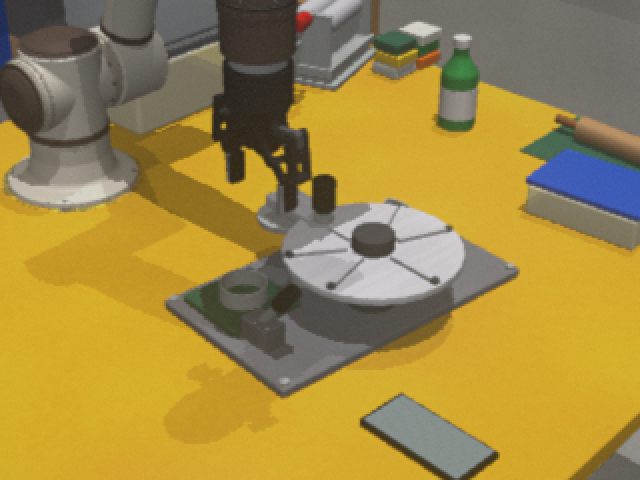

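The gripper is above and short of the lever, with its fingers along the base's x. I'll centre it over the grip and go down.

Request:
{"api": "drive_tool", "payload": {"deltas": [[[-2.45,-1.65,0],[0,0,0]],[[0,0,3],[0,0,0]],[[0,0,3],[0,0,0]],[[0,0,2],[0,0,0]],[[0,0,1.3],[0,0,0]],[[0,0,1.3],[0,0,0]],[[0,0,0],[0,0,0]],[[0,0,0],[0,0,0]]]}}

```text
clock: 3.15
position: [589.2, -127.7, 96.8]
ee_rot: [-0.663, 0.749, -0.0, 0.0]
contact_force: [0.0, 0.0, 0.8]
gripper_width: 85.2
grasp_force: 0.0
```

```bash
python3 go.py 538 -121.3 108
python3 - <<'E'
from bench import get_image
import cv2;cv2.imwrite("pics/w2.png",get_image("scene")["img"][190:330,200:400,::-1].repeat(3,0).repeat(3,1))
E
```

```text
t 3.15 pos [ 589.2 -127.7   96.8] yangle 173.1 F [0.  0.  0.8] w 85.2 gf 0.0 zaxis [ 0.001 -0.    -1.   ]
tool delta cm [-0.01  5.16 -1.12]
```

View pics/w2.png

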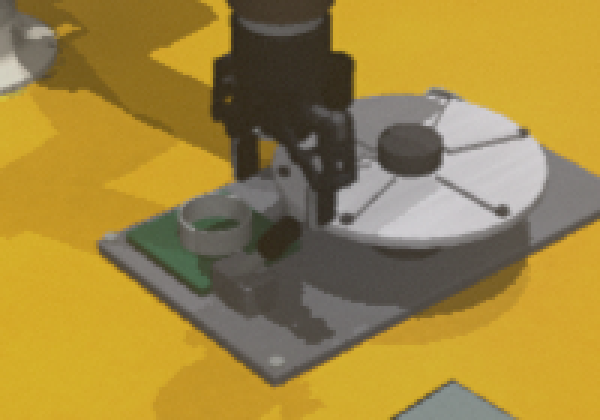

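The fingers straddle the grip in the picture, with the grip near (278,240). I'll narrow the opening, sweep to the upright position, then close.

Request:
{"api": "drive_tool", "payload": {"deltas": [[[0,0,0],[0,0,0]],[[0,0,0],[0,0,0]],[[0,0,0],[0,0,0]],[[0,0,0],[0,0,0]],[[0,0,0],[0,0,0]]], "claw": 4.5}}

```text
clock: 3.7
position: [588.7, -127.5, 96.4]
ee_rot: [-0.663, 0.748, -0.0, 0.0]
contact_force: [0.0, 0.4, 0.3]
gripper_width: 44.8
grasp_force: 0.0
```

Request:
{"api": "drive_tool", "payload": {"deltas": [[[0,0.6,0],[0,0,0]],[[0,0.6,0],[0,0,0]],[[0,0.6,0],[0,0,0]],[[0,0.6,0],[0,0,0]],[[0,0.6,0],[0,0,0]],[[0,0.6,0],[0,0,0]],[[0,0.6,0],[0,0,0]],[[0,0.6,0],[0,0,0]],[[0,0.36,0],[0,0,0]],[[0,0,0],[0,0,0]]]}}

```text
clock: 4.7
position: [537.0, -121.2, 96.3]
ee_rot: [-0.663, 0.748, 0.0, -0.0]
contact_force: [0.1, -0.4, -0.2]
gripper_width: 45.1
grasp_force: 0.0
```

Request:
{"api": "drive_tool", "payload": {"deltas": [[[0,0,0],[0,0,0]],[[0,0,0],[0,0,0]],[[0,0,0],[0,0,0]],[[0,0,0],[0,0,0]],[[0,0,0],[0,0,0]],[[0,0,0],[0,0,0]],[[0,0,0],[0,0,0]]], "claw": 0}}

```text
clock: 5.4
position: [537.4, -121.3, 96.2]
ee_rot: [-0.663, 0.748, 0.0, -0.0]
contact_force: [1.1, -0.2, -0.5]
gripper_width: 0.2
grasp_force: 0.0
```

```bash
python3 go.py 538 -121.3 97
python3 - <<'E'
from bench import get_image
import cv2;cv2.imwrite("pics/w3.png",get_image("scene")["img"][190:330,200:400,::-1].repeat(3,0).repeat(3,1))
E
```

```text
t 5.4 pos [ 537.4 -121.3   96.2] yangle 173.1 F [ 1.1 -0.2 -0.5] w 0.2 gf 0.0 zaxis [-0. -0. -1.]
tool delta cm [-0.01 -0.06 -0.08]
```

View pics/w3.png

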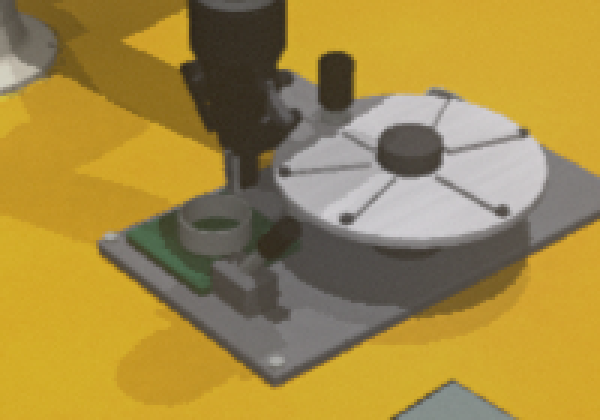

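The fingers shut empty and the lever at (275,240) hasn't moved. I'll check where the fingertips really are compared with the projection.

Run:
```python
import pickle,numpy as np,cv2
from h import *
from bench import get_image
d=pickle.load(open("d0.pkl","rb"));s=d["scene"]
for P in([537.4,-121.3,96.2],[537.4,-121.3,115],[589.2,-127.7,109.8],[631,-133,110],[547,-122,110],[585,-127.5,101]):
    u,v=proj(s,P);print(P,np.round([(u-200)*3,(v-190)*3]))
t=get_image("top");im=t["img"][205:285,310:410,::-1]
cv2.imwrite("pics/t4.png",cv2.resize(im,None,fx=6,fy=6,interpolation=cv2.INTER_CUBIC))
```

```text
[537.4, -121.3, 96.2] [242. 217.]
[537.4, -121.3, 115] [242. 198.]
[589.2, -127.7, 109.8] [283. 231.]
[631, -133, 110] [317. 254.]
[547, -122, 110] [250. 208.]
[585, -127.5, 101] [279. 238.]
```

View pics/t4.png

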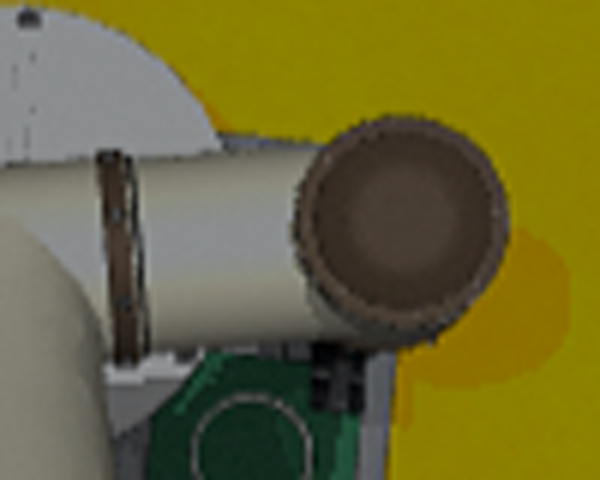

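Run:
```python
import pickle,numpy as np,cv2
from h import *
from bench import get_image,arm
d=pickle.load(open("d0.pkl","rb"));s=d["scene"]
w=get_image("wrist");M=np.linalg.inv(np.array(w["mount"]));print(np.round(w["mount"],3).tolist())
im=w["img"].copy()
for z in(0,-19,30):
    c=M@[0,0,z,1];u=w["fx"]*c[0]/c[2]+w["cx"];v=w["fy"]*c[1]/c[2]+w["cy"];print(z,u,v);cv2.drawMarker(im,(int(u),int(v)),(255,0,0),0,20,2)
a=cv2.resize(im,(560,420))
n=get_image("scene")["img"];b=cv2.resize(n[200:270,250:310],(240,280),interpolation=2)
P=proj(s,[173,-600,201]);print("start tcp px",P)
c=cv2.resize(s["img"][160:260,0:80],(240,300),interpolation=2);cv2.drawMarker(c,(int(P[0]*3),int((P[1]-160)*3)),(255,0,0),0,10,1)
P=proj(s,[537.4,-121.3,96.2]);cv2.drawMarker(b,(int((P[0]-250)*4),int((P[1]-200)*4)),(255,0,0),0,10,1)
o=np.zeros((600,800,3),np.uint8);o[:420,:560]=a;o[:280,560:]=b;o[290:590,560:]=c
cv2.imwrite("pics/comp.png",o[:,:,::-1])
```

```text
[[-0.001, -0.96, -0.28, 71.864], [1.0, -0.001, -0.0, 1.101], [0.0, -0.28, 0.96, -170.935], [0.0, 0.0, 0.0, 1.0]]
0 313.8063813855963 283.72733961339117
-19 313.59457903477295 298.8082772645177
30 314.0669515911828 265.17399018683494
start tcp px (np.float64(3.7897980687649806), np.float64(248.27847304877324))
```

View pics/comp.png

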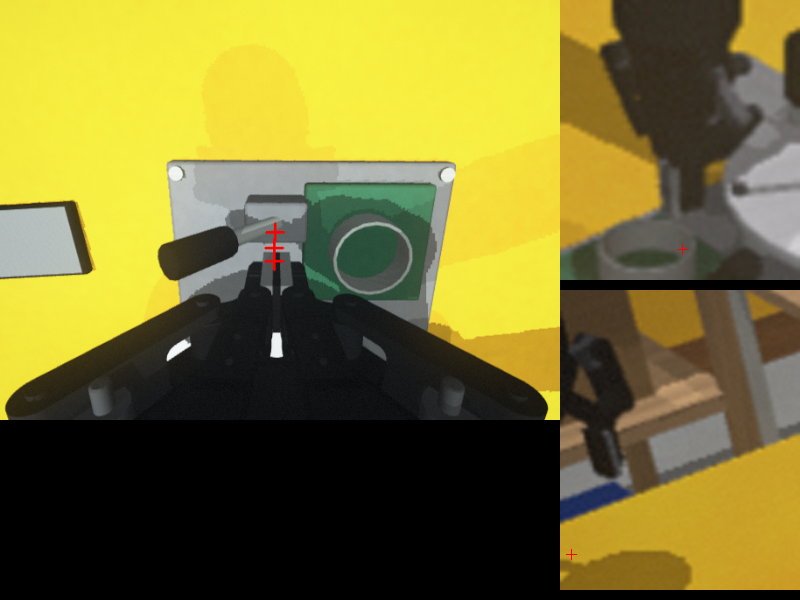

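In the wrist view the fingertips sit at the TCP mark, but in the scene view they appear about 30 mm above it. I'll check the tool pose against the plate corners and grip in the wrist view.

Run:
```python
import numpy as np,cv2
from h import *
from bench import get_image,arm
s=arm.read_state();w=get_image("wrist");k=640/560
T=np.eye(4);T[:3,:3]=R.from_quat(s["ee_rot"]).as_matrix();T[:3,3]=s["position"]
C=T@np.array(w["mount"])
g=dict(w,eye=C[:3,3],orientation=R.from_matrix(C[:3,:3]).as_quat())
th=-.123;Rm=np.array([[np.cos(th),-np.sin(th)],[np.sin(th),np.cos(th)]]);f=lambda x,y,z:[*(np.array([578,40])+Rm@[x,y]),z]
obj=[];img=[]
for n,p,m in(("c+x-y",f(75,-210,15),(168,161)),("c-x-y",f(-175,-210,15),(456,162)),("pad-",f(-154,-193,27),(436,184)),("pad+",f(-44,-193,27),(304,183)),("padin",f(-154,-83,27),(420,300))):
    print(n,np.round(proj(g,p)),np.round(np.array(m)*k));obj.append(p);img.append(np.array(m)*k)
K=np.array([[w["fx"],0,w["cx"]],[0,w["fy"],w["cy"]],[0,0,1.]])
ok,rv,tv=cv2.solvePnP(np.array(obj,float),np.array(img,float),K,None,flags=cv2.SOLVEPNP_SQPNP)
Rc=cv2.Rodrigues(rv)[0];E=np.eye(4);E[:3,:3]=Rc.T;E[:3,3]=(-Rc.T@tv)[:,0]
print("cam claimed",C[:3,3].round(1),"pnp",E[:3,3].round(1));Tt=E@np.linalg.inv(np.array(w["mount"]));print("TCP pnp",Tt.round(3).tolist())
```

```text
c+x-y [185. 184.] [192. 184.]
c-x-y [523. 185.] [521. 185.]
pad- [500. 210.] [498. 210.]
pad+ [347. 210.] [347. 209.]
padin [479. 345.] [480. 343.]
cam claimed [ 527.7 -192.5  267.1] pnp [ 524.9 -186.7  275.6]
TCP pnp [[-0.122, -0.992, 0.016, 537.495], [-0.992, 0.122, -0.026, -120.04], [0.024, -0.019, -1.0, 103.019], [0.0, 0.0, 0.0, 1.0]]
```

Request:
{"api": "drive_tool", "payload": {"deltas": [[[0,0,-4],[0,0,0]],[[0,0,-4],[0,0,0]],[[0,-2.7,0],[0,0,0]],[[0,-2.7,0],[0,0,0]],[[0,0,0],[0,0,0]],[[0,0,4],[0,0,0]],[[0,0,4],[0,0,0]],[[0,0,1.5],[0,0,0]],[[0,0,1.2],[0,0,0]],[[0,0,0],[0,0,0]],[[0,0,0],[0,0,0]]], "claw": 8.5}}

```text
clock: 6.75
position: [591.7, -127.9, 70.1]
ee_rot: [-0.663, 0.748, -0.001, 0.0]
contact_force: [1.1, -0.4, 0.6]
gripper_width: 84.8
grasp_force: 0.0
```

```bash
python3 -c "
from bench import arm;print(arm.tcp_to_grasp)"; python3 go.py 538 -121.3 70
```

```text
18.700000000000003
t 6.75 pos [ 591.7 -127.9   70.1] yangle 173.1 F [ 1.1 -0.4  0.6] w 84.8 gf 0.0 zaxis [ 0.002 -0.    -1.   ]
tool delta cm [-0.01  5.41  0.  ]
```

Request:
{"api": "drive_tool", "payload": {"deltas": [[[0,0,0],[0,0,0]],[[0,0,0],[0,0,0]],[[0,0,0],[0,0,0]],[[0,0,0],[0,0,0]],[[0,0,0],[0,0,0]]], "claw": 4.5}}

```text
clock: 7.25
position: [591.1, -127.8, 69.5]
ee_rot: [-0.663, 0.748, -0.0, 0.0]
contact_force: [0.3, -0.6, -0.8]
gripper_width: 44.8
grasp_force: 0.0
```

Request:
{"api": "drive_tool", "payload": {"deltas": [[[0,0.6,0],[0,0,0]],[[0,0.6,0],[0,0,0]],[[0,0.6,0],[0,0,0]],[[0,0.6,0],[0,0,0]],[[0,0.6,0],[0,0,0]]]}}

```text
clock: 7.75
position: [573.9, -125.5, 76.3]
ee_rot: [-0.665, 0.747, -0.011, 0.01]
contact_force: [14.5, -4.4, 12.1]
gripper_width: 45.1
grasp_force: 7.8
```

Request:
{"api": "drive_tool", "payload": {"deltas": [[[0,0.6,0],[0,0,0]],[[0,0.6,0],[0,0,0]],[[0,0.6,0],[0,0,0]],[[0,0.6,0],[0,0,0]],[[0,0,0],[0,0,0]]]}}

```text
clock: 8.25
position: [540.0, -121.2, 71.4]
ee_rot: [-0.664, 0.748, -0.003, 0.003]
contact_force: [4.6, -0.7, 3.8]
gripper_width: 44.9
grasp_force: 2.2
```

Request:
{"api": "drive_tool", "payload": {"deltas": [[[0,0,0],[0,0,0]],[[0,0,0],[0,0,0]],[[0,0,0],[0,0,0]],[[0,0,0],[0,0,0]],[[0,0,0],[0,0,0]]], "claw": 0}}

```text
clock: 8.75
position: [538.8, -121.3, 70.6]
ee_rot: [-0.664, 0.748, -0.001, 0.001]
contact_force: [2.8, 0.5, 7.5]
gripper_width: 20.8
grasp_force: 58.0
```

```bash
python3 go.py 538 -121.3 70
```

```text
t 8.75 pos [ 538.8 -121.3   70.6] yangle 173.1 F [2.8 0.5 7.5] w 20.8 gf 58.0 zaxis [ 0.003 -0.    -1.   ]
tool delta cm [0.01 0.08 0.06]
```

The lever is gripped upright. I'll release it, rise, and turn for the knob.

Request:
{"api": "drive_tool", "payload": {"deltas": [[[0,0,0],[0,0,0]],[[0,0,0],[0,0,0]],[[0,0,0],[0,0,0]],[[0,0,0],[0,0,0]],[[0,0,-2.5],[0,0,0]],[[0,0,-2.5],[0,0,0]],[[0,0,-5],[0,0,0]],[[0,0,-2],[0,0,0]]], "claw": 7}}

```text
clock: 9.55
position: [539.1, -121.7, 193.5]
ee_rot: [-0.663, 0.748, -0.002, 0.002]
contact_force: [0.3, 0.2, 0.8]
gripper_width: 69.8
grasp_force: 0.0
```

Request:
{"api": "drive_tool", "payload": {"deltas": [[[0,0,0],[0,0,8.1]],[[0,0,0],[0,0,8.1]],[[0,0,0],[0,0,8.1]],[[0,0,0],[0,0,8.1]],[[0,0,0],[0,0,8.1]],[[0,0,0],[0,0,8.1]],[[0,0,0],[0,0,8.1]],[[0,0,0],[0,0,8.1]],[[0,0,0],[0,0,8.1]],[[0,0,0],[0,0,8.1]],[[0,0,0],[0,0,8.1]],[[0,0,0],[0,0,0]]]}}

```text
clock: 10.75
position: [536.9, -121.3, 188.7]
ee_rot: [0.052, 0.999, 0.0, -0.001]
contact_force: [-0.3, 0.8, 0.4]
gripper_width: 70.0
grasp_force: 0.0
```

```bash
python3 go.py 484 50 95
```

```text
t 10.75 pos [ 536.9 -121.3  188.7] yangle 84.0 F [-0.3  0.8  0.4] w 70.0 gf 0.0 zaxis [-0.001  0.    -1.   ]
tool delta cm [ 7.04 16.48  9.38]
```

Request:
{"api": "drive_tool", "payload": {"deltas": [[[1.76,4.12,0],[0,0,0]],[[1.76,4.12,0],[0,0,0]],[[1.76,4.12,0],[0,0,0]],[[1.76,4.12,0],[0,0,0]],[[0,0,0],[0,0,0]],[[0,0,3],[0,0,0]],[[0,0,3],[0,0,0]],[[0,0,2],[0,0,0]],[[0,0,1.4],[0,0,0]],[[0,0,0],[0,0,0]],[[0,0,0],[0,0,0]]]}}

```text
clock: 11.85
position: [484.9, 49.6, 95.4]
ee_rot: [0.052, 0.999, -0.0, -0.0]
contact_force: [0.0, 0.6, 0.6]
gripper_width: 70.0
grasp_force: 0.0
```

Request:
{"api": "drive_tool", "payload": {"deltas": [[[0,0,0],[0,0,0]],[[0,0,0],[0,0,0]],[[0,0,0],[0,0,0]],[[0,0,0],[0,0,0]],[[0,0,0],[0,0,0]]], "claw": 2.0}}

```text
clock: 12.35
position: [485.2, 50.0, 96.3]
ee_rot: [0.052, 0.999, 0.0, 0.001]
contact_force: [-1.6, -0.5, 5.7]
gripper_width: 30.0
grasp_force: 59.2
```

```bash
python3 go.py 484 50 109
python3 - <<'E'
from bench import get_image
import cv2,numpy as np,pickle
n=get_image("scene");t=get_image("top");pickle.dump([n,t],open("d1.pkl","wb"))
o=np.zeros((600,800,3),np.uint8);o[:500,:]=cv2.resize(n["img"][190:315,210:410],(800,500),interpolation=2)
cv2.imwrite("pics/k.png",o[:,:,::-1])
E
```

```text
t 12.35 pos [485.2  50.   96.3] yangle 84.0 F [-1.6 -0.5  5.7] w 30.0 gf 59.2 zaxis [ 0.002  0.    -1.   ]
tool delta cm [ 0.12 -0.01 -1.27]
```

View pics/k.png

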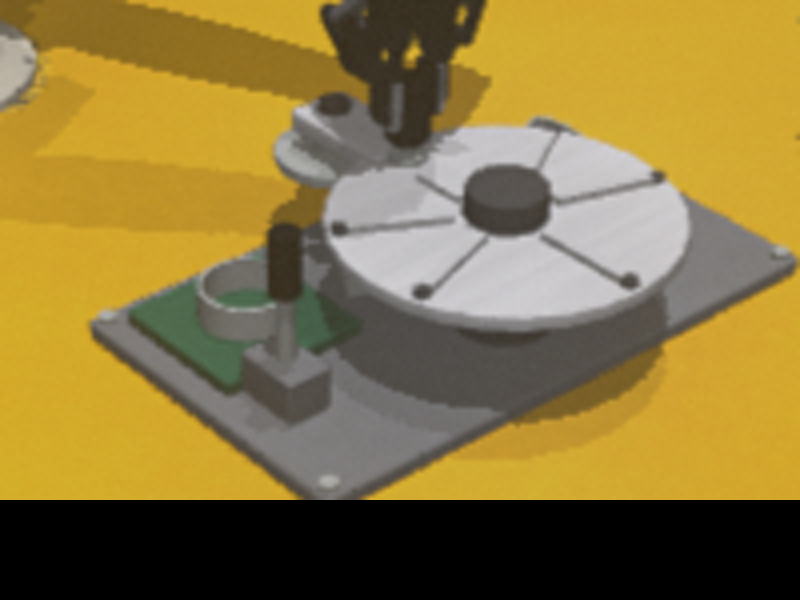

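The lever stands upright, with its grip at (285,262), and the knob is held between the fingers near (405,115). Next I lift the plunger 14 mm.

Request:
{"api": "drive_tool", "payload": {"deltas": [[[0,0,-0.2],[0,0,0]],[[0,0,-0.2],[0,0,0]],[[0,0,-0.2],[0,0,0]],[[0,0,-0.2],[0,0,0]],[[0,0,-0.2],[0,0,0]],[[0,0,-0.2],[0,0,0]],[[0,0,-0.2],[0,0,0]],[[0,0,0],[0,0,0]],[[0,0,0],[0,0,0]],[[0,0,0],[0,0,0]]]}}

```text
clock: 13.45
position: [484.9, 50.1, 108.8]
ee_rot: [0.052, 0.999, 0.0, 0.0]
contact_force: [4.8, -0.6, -8.3]
gripper_width: 29.8
grasp_force: 60.0
```

```bash
python3 go.py
python3 - <<'E'
import numpy as np
# swing chords: knob circle r=95 about pivot (578,40.2), head from h0 to -0.85; tool turns with head
P=np.array([578,40.2]);th=-.123
pt=lambda h:P-95*np.array([np.cos(th+h),np.sin(th+h)])
for h in(0,.02,-.85,-.95,-1.05):print(h,pt(h).round(1))
# per-row step in tool frame if tool y tangential, yaw step a
a=np.radians(4.05);print("chord",2*95*np.sin(a/2), "radial in", 95*(1-np.cos(a)),"tang",95*np.sin(a))
E
```

```text
t 13.45 pos [484.9  50.1 108.8] yangle 84.0 F [ 4.8 -0.6 -8.3] w 29.8 gf 60.0 zaxis [ 0.  0. -1.]
0 [483.7  51.9]
0.02 [483.5  50. ]
-0.85 [524.5 118.7]
-0.95 [532.6 123.7]
-1.05 [541.2 127.8]
chord 6.713756376748027 radial in 0.23723434045434588 tang 6.709563663460834
```

Request:
{"api": "drive_tool", "payload": {"deltas": [[[-0.025,0.687,0],[0,0,4.15]],[[-0.025,0.687,0],[0,0,4.15]],[[-0.025,0.687,0],[0,0,4.15]],[[-0.025,0.687,0],[0,0,4.15]],[[-0.025,0.687,0],[0,0,4.15]],[[-0.025,0.687,0],[0,0,4.15]]]}}

```text
clock: 14.05
position: [497.4, 88.3, 108.5]
ee_rot: [0.268, 0.964, -0.001, -0.0]
contact_force: [5.6, -4.1, -10.7]
gripper_width: 30.2
grasp_force: 60.3
```

```bash
cat > hd.py <<'E'
import numpy as np
from bench import arm
s=arm.read_state();v=s["position"][:2]-[578,40.2]
print("r",np.hypot(*v).round(1),"head",round(((np.arctan2(-v[1],-v[0])+.123)),3))
E
python3 go.py;python3 hd.py
```

```text
t 14.05 pos [497.4  88.3 108.5] yangle 59.0 F [  5.6  -4.1 -10.7] w 30.2 gf 60.3 zaxis [-0.001 -0.001 -1.   ]
r 93.9 head -0.415
```

Request:
{"api": "drive_tool", "payload": {"deltas": [[[-0.025,0.687,0],[0,0,4.15]],[[-0.025,0.687,0],[0,0,4.15]],[[-0.025,0.687,0],[0,0,4.15]],[[-0.025,0.687,0],[0,0,4.15]],[[-0.025,0.687,0],[0,0,4.15]],[[-0.025,0.687,0],[0,0,4.15]],[[0,0,0],[0,0,0]]]}}

```text
clock: 14.75
position: [525.3, 118.1, 107.9]
ee_rot: [0.469, 0.883, -0.001, -0.001]
contact_force: [3.7, -2.9, -9.2]
gripper_width: 30.2
grasp_force: 60.5
```

```bash
python3 go.py;python3 hd.py
```

```text
t 14.75 pos [525.3 118.1 107.9] yangle 34.1 F [ 3.7 -2.9 -9.2] w 30.2 gf 60.5 zaxis [-0.003 -0.001 -1.   ]
r 94.1 head -0.853
```

Request:
{"api": "drive_tool", "payload": {"deltas": [[[0,0,0],[0,0,0]],[[0,0,0],[0,0,0]],[[0,0,0],[0,0,0]],[[0,0,0.3],[0,0,0]],[[0,0,0.3],[0,0,0]],[[0,0,0.3],[0,0,0]],[[0,0,0],[0,0,0]]], "claw": 3.6}}

```text
clock: 15.45
position: [525.3, 118.3, 99.6]
ee_rot: [0.468, 0.884, -0.001, -0.0]
contact_force: [-0.4, 1.5, 0.8]
gripper_width: 36.2
grasp_force: 0.0
```

Request:
{"api": "drive_tool", "payload": {"deltas": [[[0,0.1,0],[0,0,0.6]],[[0,0.1,0],[0,0,0.6]],[[0,0.1,0],[0,0,0.6]],[[0,0.1,0],[0,0,0.6]],[[0,0.1,0],[0,0,0.6]],[[0,0,0],[0,0,0]]]}}

```text
clock: 16.05
position: [528.3, 117.1, 99.0]
ee_rot: [0.489, 0.872, -0.001, -0.006]
contact_force: [-7.0, 0.1, 2.1]
gripper_width: 36.2
grasp_force: 3.2
```

```bash
python3 go.py;python3 hd.py
```

```text
t 16.05 pos [528.3 117.1  99. ] yangle 31.4 F [-7.   0.1  2.1] w 36.2 gf 3.2 zaxis [-0.012  0.005 -1.   ]
r 91.5 head -0.874
```

Request:
{"api": "drive_tool", "payload": {"deltas": [[[0,0.1,0],[0,0,0.6]],[[0,0.1,0],[0,0,0.6]],[[0,0.1,0],[0,0,0.6]],[[0,0,0],[0,0,0]],[[0,0,0],[0,0,0]]]}}

```text
clock: 16.55
position: [530.3, 113.8, 97.9]
ee_rot: [0.5, 0.866, 0.0, -0.013]
contact_force: [-12.8, 1.1, 1.9]
gripper_width: 35.8
grasp_force: 5.1
```

```bash
python3 go.py;python3 hd.py
```

```text
t 16.55 pos [530.3 113.8  97.9] yangle 30.0 F [-12.8   1.1   1.9] w 35.8 gf 5.1 zaxis [-0.022  0.013 -1.   ]
r 87.7 head -0.873
```

Request:
{"api": "drive_tool", "payload": {"deltas": [[[0,-0.1,0],[0,0,-0.6]],[[0,-0.1,0],[0,0,-0.6]],[[0,-0.1,0],[0,0,-0.6]],[[0,-0.1,0],[0,0,-0.6]],[[0,-0.1,0],[0,0,-0.6]],[[0,-0.1,0],[0,0,-0.6]],[[0,0,0],[0,0,0]],[[0,0,0],[0,0,0]]]}}

```text
clock: 17.35
position: [532.6, 112.4, 100.6]
ee_rot: [0.471, 0.882, 0.006, -0.007]
contact_force: [0.2, 0.2, -0.5]
gripper_width: 35.8
grasp_force: 0.2
```

```bash
python3 go.py;python3 hd.py
python3 - <<'E'
from bench import get_image
import cv2,numpy as np
from h import *
# black knob base / bushing in the scene view: print predicted knob px at home and on ring, for head -.87; dump row brightness around
n=get_image("scene");g=cv2.cvtColor(n["img"],cv2.COLOR_RGB2GRAY)
P=np.array([578,40.2]);k=P-95*np.array([np.cos(-.123-.87),np.sin(-.123-.87)])
for z in(106,114,124,134):print(z,np.round(proj(n,[*k,z]),1))
u,v=map(int,proj(n,[*k,114]));print(g[v-14:v+12,u-8:u+9])
E
```

```text
t 17.35 pos [532.6 112.4 100.6] yangle 33.8 F [ 0.2  0.2 -0.5] w 35.8 gf 0.2 zaxis [-0.006  0.017 -1.   ]
r 85.3 head -0.887
106 [340.9 221.6]
114 [341. 219.]
124 [341.1 215.8]
134 [341.2 212.5]
[[ 95  88  52  47  48  52  48  47  50  48  50  46  48  47  59  80  93]
 [ 98  88  53  46  48  48  51  51  48  47  48  48  47  48  54  73  82]
 [ 95  86  56  50  49  48  49  48  46  50  49  49  47  50  58  75  75]
 [ 98  88  53  47  49  47  48  49  51  49  47  46  51  49  69  95  86]
 [ 97  88  52  45  49  46  50  50  50  46  51  50  50  47  54  74  91]
 [ 98  87  55  47  46  49  50  52  49  51  48  50  48  49  61  88  94]
 [ 92  77  52  48  47  51  49  49  48  50  51  50  49  49  86 120  99]
 [ 92  77  51  50  49  48  49  47  49  49  52  50  49  51  85 123  96]
 [ 93  79  51  50  48  51  49  50  51  51  50  51  49  54  90 126  84]
 [ 94  78  58  53  49  49  50  48  50  49  48  50  48  54 106 150  87]
 [ 95  79  56  55  50  51  51  51  52  51  49  49  48  54 104 144  88]
 [ 88  76  68  59  46  50  47  50  50  48  48  51  47  50  78 105  87]
 [ 95  93  99  77  55  50  49  48  48  50  50  49  48
[... 241 characters left out ...]
117 113 109 102  97  96  97  97  92  99 111 111 113 117 123]
 [110 122 126 121 104  98  91  95  97  95  92  98 105 110 116 120 123]
 [113 111 115 106  99  96  89  94  97  96  94  97 100 109 123 125 123]
 [111 111 105  93  97 100  98 101 104 108 107 109 103 100 117 119 119]
 [112 108 102  86  90  97 100 101 120 142 145 138 116  98 119 130 131]
 [110 111 108 106  98  96 101 107 114 116 116 116 109 104 127 127 129]
 [124 127 127 126 123 120 119 124 125 126 129 143 145 128 121 118 130]
 [172 175 174 174 176 174 174 174 175 174 175 177 176 172 161 145 172]
 [177 180 177 178 177 177 177 176 176 173 175 176 174 168 176 175 178]
 [170 170 170 167 165 167 166 167 169 173 177 179 177 172 176 177 177]]
```

The knob is still up on the ring (its lower edge is at row 219, about 10 mm of lift). The loose push slid inward along the knob, so I'll re-centre, remove the tilt and feel for the notch with the knob gripped.

Request:
{"api": "drive_tool", "payload": {"deltas": [[[0.49,-0.06,0],[0.13,-0.5,0]],[[0.49,-0.06,0],[0.13,-0.5,0]],[[0,0,0.2],[0,0,0]],[[0,0,0],[0,0,0]]]}}

```text
clock: 17.8
position: [524.7, 120.0, 97.9]
ee_rot: [0.471, 0.882, -0.001, -0.001]
contact_force: [0.5, 0.1, 1.1]
gripper_width: 36.0
grasp_force: 0.0
```

Request:
{"api": "drive_tool", "payload": {"deltas": [[[0,0,0],[0,0,0]],[[0,0,0],[0,0,0]],[[0,0,0],[0,0,0]]], "claw": 2}}

```text
clock: 18.1
position: [525.0, 119.8, 98.2]
ee_rot: [0.471, 0.882, -0.001, -0.001]
contact_force: [-0.8, 2.8, 0.8]
gripper_width: 30.7
grasp_force: 59.2
```

```bash
python3 go.py;python3 hd.py
```

```text
t 18.1 pos [525.  119.8  98.2] yangle 33.8 F [-0.8  2.8  0.8] w 30.7 gf 59.2 zaxis [-0.003 -0.001 -1.   ]
r 95.7 head -0.86
```

Request:
{"api": "drive_tool", "payload": {"deltas": [[[0,0,0.15],[0,0,0]],[[0,0.1,0],[0,0,0.6]],[[0,0.1,0],[0,0,0.6]],[[0,0,0],[0,0,0]]]}}

```text
clock: 18.5
position: [526.2, 120.7, 95.1]
ee_rot: [0.48, 0.877, -0.001, -0.002]
contact_force: [-0.1, 4.0, -9.0]
gripper_width: 30.5
grasp_force: 60.1
```

```bash
python3 go.py;python3 hd.py
```

```text
t 18.5 pos [526.2 120.7  95.1] yangle 32.6 F [-0.1  4.  -9. ] w 30.5 gf 60.1 zaxis [-0.005 -0.    -1.   ]
r 95.7 head -0.876
```

The tool dropped 3 mm and the full spring load came on (Fz −9), so the pin is entering the notch. I'll follow it down.

Request:
{"api": "drive_tool", "payload": {"deltas": [[[0,0,0.15],[0,0,0]],[[0,0,0.15],[0,0,0]],[[0,0,0.15],[0,0,0]],[[0,0,0.15],[0,0,0]],[[0,0,0],[0,0,0]]]}}

```text
clock: 19.0
position: [526.3, 120.7, 90.1]
ee_rot: [0.48, 0.877, -0.001, -0.002]
contact_force: [-2.4, 5.3, -7.1]
gripper_width: 30.6
grasp_force: 60.2
```

```bash
python3 go.py;python3 hd.py
```

```text
t 19.0 pos [526.3 120.7  90.1] yangle 32.6 F [-2.4  5.3 -7.1] w 30.6 gf 60.2 zaxis [-0.004 -0.001 -1.   ]
r 95.6 head -0.877
```

Request:
{"api": "drive_tool", "payload": {"deltas": [[[0,0,0.1],[0,0,0]],[[0,0,0.1],[0,0,0]],[[0,0,0],[0,0,0]],[[0,0,0],[0,0,0]]]}}

```text
clock: 19.4
position: [526.6, 120.8, 89.0]
ee_rot: [0.48, 0.877, -0.001, -0.001]
contact_force: [-3.0, 5.5, -4.4]
gripper_width: 30.8
grasp_force: 60.5
```

Request:
{"api": "drive_tool", "payload": {"deltas": [[[0,0,0],[0,0,0]],[[0,0,0],[0,0,0]],[[0,0,0],[0,0,0]],[[0,0,0],[0,0,0]],[[0,0,-2],[0,0,0]],[[0,0,-4],[0,0,0]],[[0,0,-4],[0,0,0]],[[0,0,-4],[0,0,0]],[[0,0,-4],[0,0,0]],[[0,0,0],[0,0,0]]], "claw": 7}}

```text
clock: 20.4
position: [530.6, 121.2, 275.8]
ee_rot: [0.48, 0.877, 0.004, 0.004]
contact_force: [0.8, 0.2, 0.4]
gripper_width: 70.2
grasp_force: 0.0
```

```bash
python3 go.py;python3 - <<'E'
from bench import get_image
import cv2,numpy as np,pickle
from h import *
d=pickle.load(open("d0.pkl","rb"))
n=get_image("scene");P=np.array([578,40.2])
def knob(im,u,v):
    hsv=cv2.cvtColor(im,cv2.COLOR_RGB2GRAY);m=(hsv<75).astype(np.uint8);N,l,s,c=cv2.connectedComponentsWithStats(m)
    i=[j for j in range(1,N) if 60<s[j][4]<2000];j=min(i,key=lambda j:np.hypot(*(c[j]-[u,v])));return s[j].tolist(),c[j].round(1)
for nm,im,h in(("start",d["scene"]["img"],.02),("now",n["img"],-.877)):
    k=P-95*np.array([np.cos(-.123+h),np.sin(-.123+h)])
    print(nm,[np.round(proj(n,[*k,z]),1).tolist() for z in(114,135.5,157)],knob(im,*proj(n,[*k,135.5])))
h=-.877;p=P-170*np.array([np.cos(-.123+h),np.sin(-.123+h)]);print("platen",p,"leaf dist",np.hypot(*(p-[497.1,192.7])))
for dz in(45+52,45+75,45+97):print(np.round(proj(n,[538,-121.3,dz]),1),end=" ")
print(knob(n["img"],*proj(n,[538,-121.3,120])))
E
```

```text
t 20.4 pos [530.6 121.2 275.8] yangle 32.6 F [0.8 0.2 0.4] w 70.2 gf 0.0 zaxis [ 0.01   0.003 -1.   ]
start [[311.7, 223.1], [311.8, 216.0], [311.9, 208.8]] ([307, 208, 11, 19, 185], array([311.5, 216.8]))
now [[341.2, 219.1], [341.5, 212.0], [341.8, 204.9]] ([336, 203, 12, 20, 198], array([341.1, 212.7]))
platen [486.148608   183.25006742] leaf dist 14.464930435419147
[280.9 262.3] [280.7 254.3] [280.6 246.6] ([277, 246, 9, 20, 153], array([280.7, 255.6]))
```

```bash
python3 -c "
from bench import arm;print(arm.job_done())"
```

```text
the job is handed in; nothing more can be done
None
```

I handed the job in at about 20 s. By my own camera and force checks, the plunger is home in the leaf pad's notch (head about −0.88 rad, platen about 14 mm from the leaf cutter's centre), the lever is within about 0.03 rad of upright, and the arm is clear with nothing else touched; the hand-in returned no verdict.

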